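Clamp the sample carriage at its mark and hold the plate at the marked tilt

ROBOT

A 7-joint arm with a two-finger parallel gripper is mounted at the origin on the work surface. World frame = base frame: x ahead of the robot, y to its left, z up, the work surface at z = 0. Lengths are in m, angles in degrees, forces in N, time in s.
With the tool pointing down it reaches from about 0.4 to 0.9 m from the base axis. Payload 5.5 kg.
Tool frame: the origin (TCP) lies at the very end of the fingers, on their centre line; the grasp point (between the pads) lies 19 mm behind it; z points along the fingers, y is the line along which they close (so a half turn about z gives the same grasp; the last joint's range is limited). The gripper opens to 92 mm and grips with 3 to 60 N. Pads are 19 mm wide; open, the fingers measure 130 mm over their backs; the gripper's body (75 mm by 190 mm) begins 47 mm behind the grasp point.
Start: joints at [86.127, 28.699, -24.465, 88.831, 12.651, 65.22, -12.049], TCP at [0.211, -0.615, 0.227] pointing down, gripper open.
Joint ranges: [-164.97, 164.97], [-17.58, 116.51], [-87.97, 89.64], [11.32, 138.91], [-80.73, 260.73], [10.89, 115.49], [-147.41, 147.41]. Speed limits (degrees/s): [147.25, 147.25, 180, 180, 180, 180, 180].

INTERFACE

Orientations are given as [roll, pitch, yaw] about the fixed x, y, z axes, in that order (R = Rz(yaw) Ry(pitch) Rx(roll)).
In Python, from bench import env gives the robot as it stands.
- The arm moves only by the tool step_arm, never from a script. Its argument "motion" is a list of rows, each a list of 7 numbers: the shift along the world's x, y, z in mm, then the turn, a rotation vector about the world's x, y, z in rad, then the finger opening in mm, from 0 to 91.8. A call has exactly 8 rows; each row is the pose to reach, as a shift and turn from the pose commanded when the call began; what a row does not reach only later rows make up. A row lasts 1/12 s, in which the tool goes at most 41.7 mm and 7.16 degrees, less where a joint would pass 70% of its speed; a pose out of reach is approached as far as the arm can. A call with a gripper value outside its range is refused whole. The fingers move at their own pace and stop on an object; the grip force is fixed at half the most. Time passes only in rows, so rows that repeat a pose let the fingers close, or fill a call up. It gives the time, the measured TCP pose, the force, the opening and the grip force at its end, in the units of the state.
- env.get_state(): the state, without advancing time (a new reading comes with each control period).
- env.camera(name): name is "scene" or "side" or "wrist"; returns the picture (400x640x3 uint8, red, green, blue); there is no depth.
- env.camera_model(name): a dict with "fov_y" (degrees; the focal length in pixels is half the picture's height over the tangent of half this angle, whatever the lens; pixels are square), "cx", "cy" (the principal point, pixels), "D" ([k1, k2, p1, p2, k3] as OpenCV has them; the pictures are not rectified), "camera_from_world" (4x4, takes a point from world to camera coordinates); the wrist camera has in their place "tool_from_camera" (4x4, takes a point from camera to tool coordinates, whose origin is the TCP and whose axes are the flange's). Camera axes: x right, y down, z forward; pixel columns grow to the right and rows downward; lengths in m; the calibration is good to about 2 mm. A picture is of the moment at which its call begins: read the wrist's pose just before it. camera_model takes no time and is no camera call.
- env.hand_in(): hands the job in; it is judged then, once.
Trained networks look in the newest picture that a camera, given by its name, has taken for a name from the list of things; names that differ only in an ending like _2 or _b are one class to them, and where a whole thing is asked for, a point or a joint stands for the part that bears it (a point fixed in the world has none). Each returns a list of dicts, best first, with "confidence" (0 to 1); they miss things now and then, are a little off and sometimes report something else, mostly with a low value. They report only what shows in the picture. A call takes as long as a camera call.
- env.cut_out(camera, target): "region" (400x640 bool, what is visible of it).
- env.tip_of(camera, target): "at" ([x, y, z] in m, in world coordinates, good to about 4 mm: a listed point, or the origin of a listed thing).
The state is a dict: "t": time; "joints": joint angles; "qvel": joint speeds; "joint_efforts": joint torques, N m; "tcp_pos": TCP position; "tool_rot": TCP orientation; "force": force on the tool from outside, world axes, zero at the start; "ft_torque": the same for the moment, N m; "opening": finger opening in m; "finger_force": force on a finger pad.
Only numpy, scipy, OpenCV 4.12 (cv2) and the standard library are available. Lean on these libraries where they do the work, as an engineer would, in place of code of your own. Each camera call takes 0.05 s, during which the arm holds its last target. There are 200 camera calls.

TASK

Set up the sample rig for a reading: release the red-knobbed clamp lever (swing it away from the robot), slide the blue carriage along its rail until its red pointer stands at the green tab on the rail, and swing the lever all the way back to clamp it there. Then lift the hinged sample plate by its yellow bar until it stands at the same slope as the green angle tab beside it, and finish while still holding it there with the gripper, since it falls if let go. Leave the green tabs and the other lab ware where they are.

Things in the scene. Friction and masses are not known exactly. Their poses are not given: they have to be found in the camera images.
- rig: Fixed rail base: an aluminium slab 210 x 460 x 15 mm (x from -80 to +130 mm, y from -230 to +230 mm of its origin) with a steel rail on it. Origin on the table under it; its x axis points away from the robot side (turned by up to 0.2 rad about the vertical), y is the sliding direction of the carriage (to the robot's left), z up. All parts below are mounted on it and at joint values 0 are parallel to it.
- carriage (a joint): Position (m, 0 to 0.20, growing along the rig's +y) of the blue carriage, a block 160 (x) by 185 (y) by 24 mm whose top is 60 mm above the table. Unclamped it slides against about 4 N of friction and stays where it is left; clamped it is held fast. It may be moved by its lever knob, which is stiff along the rail. The carriage is 0.6 kg plus the plate.
- carriage_pointer (a point): Tip of the red pointer (6 mm wide) on the far (+x) side of the carriage, 42 mm above the table; moves with the carriage.
- rail_mark_top (a point): Top of the green tab (6 mm wide along the rail, 30 mm high) on the far edge of the slab: the reading position. The red pointer must be at the same place along the rig's y (the pointer tip stays 12 mm short of this point in x). It is fixed for this job; do not push it. Axes parallel to the rig's.
- clamp (a joint): Clamp lever angle (rad): 0 fully clamped, leaning 0.55 rad from upright towards the robot (rig -x); grows as the knob swings over the top to rig +x, up to 1.1 (fully released, leaning 0.55 rad away). The carriage is free above about 0.5 and firmly clamped below 0.2. It stays where it is left; the knob needs about 2 to 4 N.
- clamp_ball (a point): Centre of the red ball knob, 28 mm across, on the end of the clamp lever on the left (+y) side of the carriage, about 145 mm above the table (155 mm at mid-swing); the lever's 10 mm rod comes up from below. Moves on an arc of 75 mm radius about clamp_pivot in the rig's x-z plane.
- clamp_pivot (a point): Pivot axis of the clamp lever (axis along the rig's y), 80 mm above the table; moves with the carriage.
- tilt (a joint): Slope of the hinged sample plate (rad): 0 lying flat on the carriage, grows as its near edge is lifted, up to 1.2. Nearly frictionless: it falls back if let go.
- plate: Hinged sample plate, aluminium, 145 x 108 x 6 mm with a white tile, about 0.35 kg (0.25 to 0.5). Origin on the hinge axis; the plate extends along its -x from 5 to 150 mm, then two arms, at y = +-50 mm, carry the yellow bar. A positive tilt is a rotation about its y axis.
- plate_bar (a point): Middle of the round yellow grip bar (12 mm thick, along y, 92 mm free between its arms, 45 mm clear of the plate's edge), 195 mm from the hinge axis and 72 mm above the table when the plate lies flat. The bar can turn between the fingers as the plate swings.
- tilt_hinge (a point): Middle of the plate's hinge axis (along the rig's y), on the far side of the carriage, 72 mm above the table; moves with the carriage.
- angle_mark (a joint): Slope (rad) at which the green angle tab is set: the value that tilt must reach. Stays as it is set.
- angle_tab (a point): Middle of the green angle tab (50 mm along the slope, 30 mm wide, 4 mm thick) on the white arc to the right (-y) of the plate, 130 mm from the hinge axis; it lies at the wanted slope: its x axis is parallel to the plate's x axis when the plate is right. Moves with the carriage; do not push it.
- tube_rack: Orange test-tube rack, 70 x 160 x 100 mm with tubes, loose; leave alone.
- amber_bottle: Amber bottle, 64 mm across, 120 mm high, loose; leave alone.
- beaker: Glass beaker, 70 mm across, 90 mm high, loose; leave alone.
- white_jar: White jar, 68 mm across, 70 mm high, loose; leave alone.
- spatula: Lab spatula, 170 mm long, lying on the table between robot and rig; leave alone.
- slide_box: Blue slide box, 55 x 85 x 25 mm, lying between robot and rig; leave alone.

How it is judged (in metres and radians):
On the way, in this order (a step that is already met when the one before it is completed fails the run):
1. the clamp lever is released (value of joint clamp above 0.7 rad), for 0.1 s.
2. the carriage pointer is at the green rail tab, clamp still released (y of carriage_pointer in the frame of rail_mark_top between -0.005 and 0.005 m and value of joint clamp above 0.5 rad), for 0.1 s.
3. the carriage is clamped at the mark (y of carriage_pointer in the frame of rail_mark_top between -0.005 and 0.005 m and value of joint clamp below 0.2 rad), for 0.2 s.
At the end, for the whole second after the job is handed in: Carriage pointer within 5 mm of the green rail tab along the rail, clamp lever below 0.2 rad (clamped), plate within 0.07 rad (4 degrees) of the green angle tab's slope and still, carried by the gripper fingers (over 1 N between them and the plate) and by no other object (all of step 3 and angle between the x axis of plate and the x axis of angle_tab, either way round below 0.07 rad and value of joint tilt above 0.3 rad and velocity of joint tilt between -0.05 and 0.05 rad/s and contact force between the fingers and plate above 1 N and contact force between plate and tube_rack below 0.1 N and contact force between plate and amber_bottle below 0.1 N and contact force between plate and beaker below 0.1 N and contact force between plate and white_jar below 0.1 N and contact force between plate and spatula below 0.1 N and contact force between plate and slide_box below 0.1 N); the arm keeps its last pose, push and grip.
It fails at once if a bystander is shifted by more than 25 mm (distance of any of tube_rack, amber_bottle, beaker, white_jar, spatula, slide_box from where it was at the start of the episode above 0.025 m).
It fails at once if the green rail tab is pushed along (distance of rail_mark_top from where it was at the start of the episode above 0.005 m).
It also fails if it takes over 56 s, if anything falls off the work surface, if the arm or the gripper's body presses on something with over 40 N, if the wrist force passes 120 N, or if a joint passes its speed limit or range.

## Working session

There is one attempt and no reset: what is moved stays moved. The work goes in short steps, Python scripts to look and compute and a tool call to move; the robot and the scene stay as the last step left them, time stands still between calls to the robot, and variables do not carry over. Pictures are saved under pics/ and viewed, at most 13 in all, crops included, and the job is handed in when it is done.

Besides the shell and the picture viewer there is one more tool, called after "Call:" in YAML: its name, and indented under it one key for each argument. step_arm: Moves the arm, as the interface text tells. Its arguments: {"type":"object","properties":{"motion":{"type":"array","items":{"type":"array","items":{"type":"number"}}}},"required":["motion"]}

```bash
mkdir -p pics; cat > h.py <<'E'
from bench import env
import numpy as np, cv2
def P(c,names):
    for n in names:
        r=env.tip_of(c,n)
        print(c,n,[(np.round(d["at"],4).tolist(),round(d["confidence"],2)) for d in r[:2]])
def save(c,f):
    im=env.camera(c); cv2.imwrite("pics/"+f,im[:,:,::-1]); return im
E
python3 - <<'E'
from h import *
s=env.get_state();print(s["t"],s["tcp_pos"],s["tool_rot"])
N=["rig","carriage_pointer","rail_mark_top","clamp_ball","clamp_pivot","plate_bar","tilt_hinge","angle_tab"]
for c in["scene","side"]:
    save(c,c+"0.png");P(c,N)
print(env.get_state()["t"])
E
```

```text
0.0 [ 0.2108536  -0.61411315  0.22568807] [-1.79888886e+02 -3.58687568e-03  1.89606949e+01]
scene rig [([0.5884, 0.0117, 0.0007], 0.9)]
scene carriage_pointer [([0.6952, -0.0666, 0.0395], 0.61)]
scene rail_mark_top [([0.4371, 0.3944, -0.0031], 0.71), ([0.708, 0.0191, 0.0451], 0.43)]
scene clamp_ball [([0.5514, 0.0317, 0.1476], 0.57)]
scene clamp_pivot []
scene plate_bar [([0.4586, -0.0541, 0.0747], 0.59)]
scene tilt_hinge [([0.6505, -0.0679, 0.0769], 0.96)]
scene angle_tab [([0.5565, -0.1475, 0.1636], 0.62)]
side rig [([0.5855, 0.0045, -0.0003], 0.62)]
side carriage_pointer [([0.6926, -0.07, 0.0424], 0.67), ([0.3964, -0.2725, -0.0033], 0.4)]
side rail_mark_top [([0.7087, 0.0185, 0.0443], 0.57), ([0.6512, -0.0655, 0.0732], 0.15)]
side clamp_ball [([0.6919, -0.0697, 0.0431], 0.68), ([0.5484, 0.0358, 0.1433], 0.54)]
side clamp_pivot [([0.5845, 0.037, 0.0828], 0.75), ([0.5491, -0.1458, 0.1618], 0.32)]
side plate_bar [([0.4586, -0.053, 0.072], 0.8), ([0.4544, -0.3897, -0.0004], 0.66)]
side tilt_hinge [([0.4582, -0.0515, 0.0704], 0.68), ([0.6523, -0.0646, 0.0705], 0.59)]
side angle_tab [([0.5512, -0.1472, 0.16], 0.59)]
0.9
```

View pics/scene0.png

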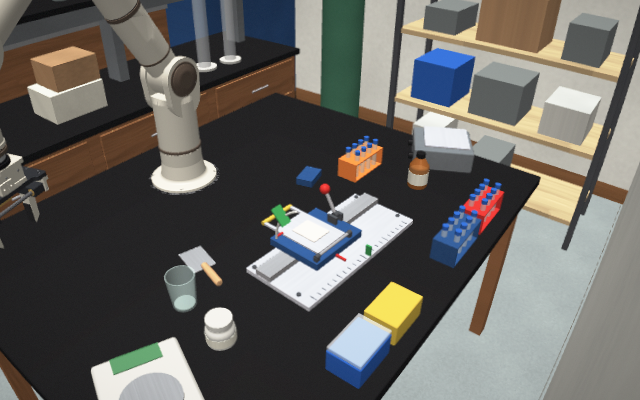

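View pics/side0.png

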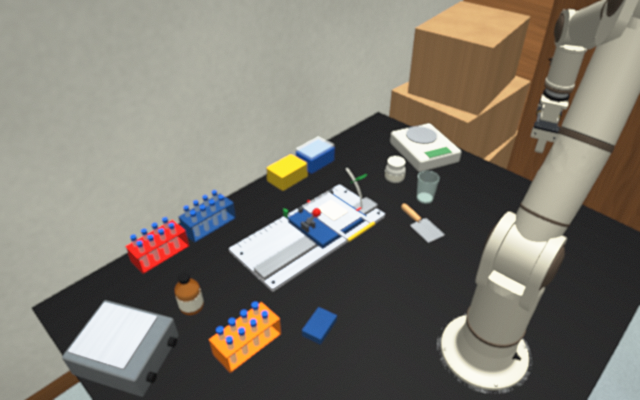

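Call:
step_arm:
  motion:
    - [18,35,15,0,0,-0.08,91]
    - [36,70,30,0,0,-0.16,91]
    - [54,105,45,0,0,-0.24,91]
    - [72,140,60,0,0,-0.32,91]
    - [91,175,70,0,0,-0.396,91]
    - [110,210,74,0,0,-0.396,91]
    - [129,246,74,0,0,-0.396,91]
    - [148,282,74,0,0,-0.396,91]

```text
t: 1.57
tcp_pos: [0.36, -0.3311, 0.3016]
tool_rot: [179.9, -0.1, -3.7]
force: [0.4, -0.0, -0.5]
opening: 0.0911
finger_force: 0.0
```

Call:
step_arm:
  motion:
    - [18,36,0,0,0,0,91]
    - [36,72,0,0,0,0,91]
    - [55,108,0,0,0,0,91]
    - [74,144,0,0,0,0,91]
    - [93,180,0,0,0,0,91]
    - [112,216,0,0,0,0,91]
    - [131,252,0,0,0,0,91]
    - [150,288,0,0,0,0,91]

```text
t: 2.23
tcp_pos: [0.5098, -0.043, 0.3012]
tool_rot: [180.0, -0.1, -3.8]
force: [1.1, -0.7, 0.1]
opening: 0.091
finger_force: 0.0
```

Here the wrist camera can measure.

```bash
python3 - <<'E'
from h import *
save("wrist","w0.png")
P("wrist",["carriage_pointer","rail_mark_top","clamp_ball","clamp_pivot","plate_bar","tilt_hinge","angle_tab"])
E
```

```text
wrist carriage_pointer [([0.6894, -0.0665, 0.0393], 0.6)]
wrist rail_mark_top [([0.7062, 0.0132, 0.0493], 0.71)]
wrist clamp_ball [([0.5523, 0.0341, 0.1503], 0.89)]
wrist clamp_pivot [([0.5852, 0.0358, 0.083], 0.66)]
wrist plate_bar [([0.456, -0.0524, 0.0703], 0.88)]
wrist tilt_hinge [([0.6497, -0.0632, 0.0731], 0.88), ([0.5499, 0.0365, 0.1467], 0.39)]
wrist angle_tab [([0.5505, -0.1476, 0.1624], 0.76)]
```

View pics/w0.png

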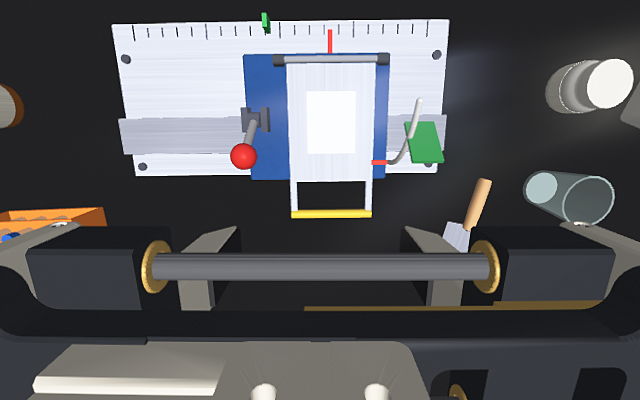

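Call:
step_arm:
  motion:
    - [15,28,-20,0,0,0,91]
    - [30,56,-40,0,0,0,91]
    - [41,77,-65,0,0,0,91]
    - [41,77,-100,0,0,0,91]
    - [41,77,-135,0,0,0,91]
    - [41,77,-160,0,0,0,91]
    - [41,77,-174,0,0,0,91]
    - [41,77,-174,0,0,0,91]

```text
t: 3.3
tcp_pos: [0.5477, 0.0304, 0.1237]
tool_rot: [180.0, 0.3, -3.9]
force: [-0.5, -0.1, 0.5]
opening: 0.0911
finger_force: 0.0
```

```bash
python3 - <<'E'
from h import *
save("wrist","w1.png");P("wrist",["clamp_ball"]);P("scene",["clamp_ball"])
print(env.get_state()["tcp_pos"])
E
```

```text
wrist clamp_ball [([0.55, 0.0376, 0.1489], 0.58)]
scene clamp_ball [([0.5514, 0.0317, 0.1476], 0.57)]
[0.55144112 0.03184879 0.12830763]
```

View pics/w1.png

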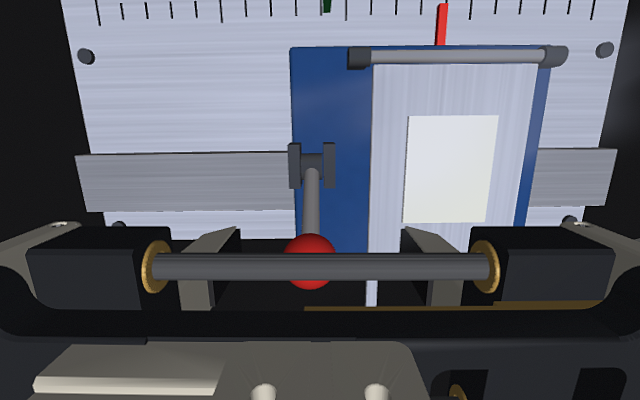

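Call:
step_arm:
  motion:
    - [0,3,0,0,0,0,60]
    - [0,3,0,0,0,0,40]
    - [0,3,0,0,0,0,20]
    - [0,3,0,0,0,0,10]
    - [0,3,0,0,0,0,10]
    - [0,3,0,0,0,0,10]
    - [0,3,0,0,0,0,10]
    - [0,3,0,0,0,0,10]

```text
t: 4.12
tcp_pos: [0.5501, 0.0352, 0.1267]
tool_rot: [180.0, 0.0, -3.7]
force: [-1.2, -0.7, -0.2]
opening: 0.0423
finger_force: 0.0
```

Call:
step_arm:
  motion:
    - [0,0,0,0,0,0,10]
    - [0,0,0,0,0,0,10]
    - [0,0,0,0,0,0,10]
    - [0,0,0,0,0,0,10]
    - [0,0,0,0,0,0,10]
    - [0,0,0,0,0,0,10]
    - [0,0,0,0,0,0,10]
    - [0,0,0,0,0,0,10]

```text
t: 4.78
tcp_pos: [0.5501, 0.0354, 0.1267]
tool_rot: [-180.0, -0.0, -3.7]
force: [0.1, 1.3, -1.3]
opening: 0.0264
finger_force: 30.0
```

Call:
step_arm:
  motion:
    - [10,-0.7,5.2,0,0,0,10]
    - [20.6,-1.3,8.8,0,0,0,10]
    - [31.7,-2.1,10.7,0,0,0,10]
    - [42.9,-2.8,11,0,0,0,10]
    - [54,-3.5,9.6,0,0,0,10]
    - [65,-4.2,6.6,0,0,0,10]
    - [75,-4.9,1.9,0,0,0,10]
    - [75,-4.9,1.9,0,0,0,10]

```text
t: 5.45
tcp_pos: [0.6264, 0.0295, 0.1277]
tool_rot: [180.0, -0.0, -3.8]
force: [-0.1, 0.1, 0.1]
opening: 0.0102
finger_force: 0.0
```

```bash
python3 - <<'E'
from h import *
for c in["wrist","side","scene"]:
    save(c,c+"2.png");P(c,["clamp_ball","clamp_pivot","carriage_pointer","rail_mark_top"])
s=env.get_state();print(s["tcp_pos"],s["force"],s["opening"])
E
```

```text
wrist clamp_ball []
wrist clamp_pivot [([0.5863, 0.0374, 0.082], 0.93)]
wrist carriage_pointer [([0.6908, -0.0653, 0.0413], 0.69)]
wrist rail_mark_top [([0.7072, 0.013, 0.0489], 0.63)]
side clamp_ball [([0.5828, 0.0313, 0.1502], 0.72)]
side clamp_pivot [([0.5862, 0.0355, 0.0817], 0.86)]
side carriage_pointer []
side rail_mark_top [([0.7055, 0.0192, 0.045], 0.42)]
scene clamp_ball [([0.5574, -0.1448, 0.1633], 0.34)]
scene clamp_pivot [([0.5913, 0.035, 0.0829], 0.64)]
scene carriage_pointer [([0.6952, -0.0681, 0.041], 0.77)]
scene rail_mark_top []
[0.62512535 0.03030653 0.1286811 ] [-0.56239673 -0.27232292  0.41946651] 0.010113729228819727
```

View pics/wrist2.png

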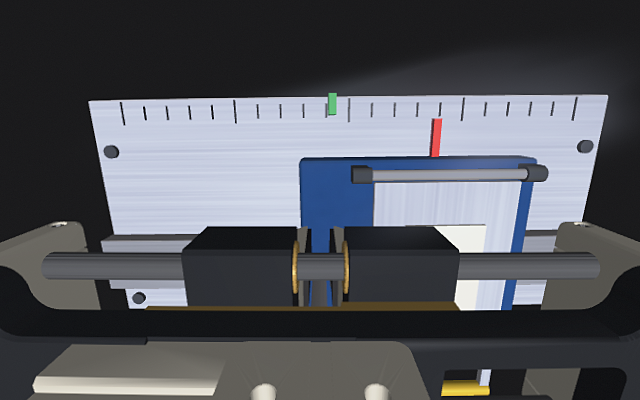

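Call:
step_arm:
  motion:
    - [5,1,0,0,0,0,60]
    - [5,2,0,0,0,0,91]
    - [5,3,0,0,0,0,91]
    - [5,3,0,0,0,0,91]
    - [5,3,0,0,0,0,91]
    - [5,3,0,0,0,0,91]
    - [5,3,0,0,0,0,91]
    - [5,3,0,0,0,0,91]

```text
t: 6.87
tcp_pos: [0.6301, 0.0333, 0.1286]
tool_rot: [180.0, 0.0, -3.7]
force: [0.3, 0.8, 0.4]
opening: 0.0585
finger_force: 0.0
```

```bash
python3 - <<'E'
from h import *
a=save("wrist","w3.png");b=save("side","s3.png");c=save("scene","c3.png")
for n in["wrist","side","scene"]:P(n,["clamp_ball","clamp_pivot"])
s=env.get_state();print(s["tcp_pos"],s["opening"])
m=np.zeros((400,800,3),np.uint8)
m[:,:400]=cv2.resize(b[160:280,260:380],(400,400));m[:,400:]=cv2.resize(c[160:280,270:390],(400,400))
cv2.imwrite("pics/m3.png",m[:,:,::-1])
# ball centroid in world at plane height via mask rays
E
```

```text
wrist clamp_ball []
wrist clamp_pivot [([0.5865, 0.0389, 0.083], 0.76)]
side clamp_ball [([0.5834, 0.0325, 0.1501], 0.54), ([0.7057, 0.0178, 0.044], 0.42)]
side clamp_pivot [([0.5852, 0.0365, 0.0849], 0.67)]
scene clamp_ball []
scene clamp_pivot [([0.5913, 0.0323, 0.0796], 0.72)]
[0.63016295 0.03333876 0.1286288 ] 0.09028418768365351
```

View pics/m3.png

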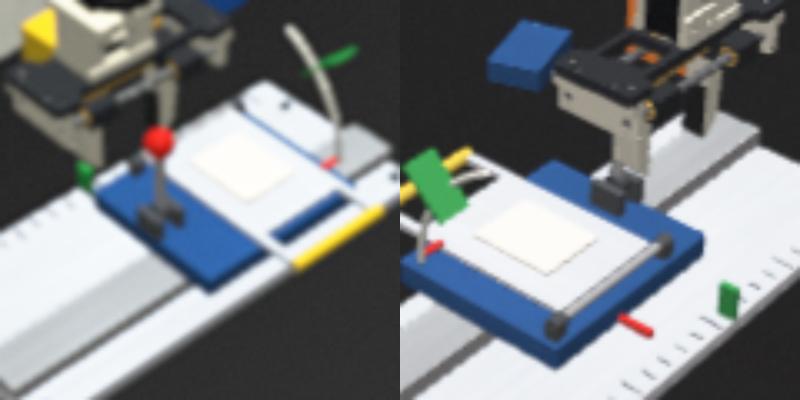

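Call:
step_arm:
  motion:
    - [-10,1,4,0,0,0,91]
    - [-20,2,4,0,0,0,91]
    - [-32,2,4,0,0,0,91]
    - [-42,2,4,0,0,0,91]
    - [-46,2,4,0,0,0,91]
    - [-46,2,4,0,0,0,50]
    - [-46,2,4,0,0,0,10]
    - [-46,2,4,0,0,0,10]

```text
t: 7.98
tcp_pos: [0.5848, 0.0353, 0.1329]
tool_rot: [-180.0, -0.1, -3.8]
force: [-0.1, -0.2, 0.5]
opening: 0.0759
finger_force: 0.0
```

Call:
step_arm:
  motion:
    - [0,0,0,0,0,0,10]
    - [0,0,0,0,0,0,10]
    - [0,0,0,0,0,0,10]
    - [0,0,0,0,0,0,10]
    - [0,0,0,0,0,0,10]
    - [0,0,0,0,0,0,10]
    - [0,0,0,0,0,0,10]
    - [0,0,0,0,0,0,10]

```text
t: 8.65
tcp_pos: [0.5841, 0.0344, 0.1326]
tool_rot: [179.9, 0.0, -3.8]
force: [-0.6, -1.5, 0.9]
opening: 0.0266
finger_force: 30.0
```

Call:
step_arm:
  motion:
    - [3,-0.2,0,0,0,0,10]
    - [6,-0.4,0,0,0,0,10]
    - [9,-0.6,-0.3,0,0,0,10]
    - [12,-0.8,-0.6,0,0,0,10]
    - [15,-1,-1,0,0,0,10]
    - [18,-1.2,-1.6,0,0,0,10]
    - [21,-1.3,-2.3,0,0,0,10]
    - [21,-1.3,-2.3,0,0,0,10]

```text
t: 9.32
tcp_pos: [0.6057, 0.0335, 0.1299]
tool_rot: [180.0, 0.0, -3.8]
force: [0.1, -4.4, -1.7]
opening: 0.0262
finger_force: 30.0
```

Call:
step_arm:
  motion:
    - [3,-0.2,-0.8,0,0,0,10]
    - [5,-0.3,-1.5,0,0,0,10]
    - [7.5,-0.5,-2.4,0,0,0,10]
    - [10,-0.7,-3.3,0,0,0,10]
    - [12,-0.8,-4.2,0,0,0,10]
    - [14,-0.9,-5.1,0,0,0,10]
    - [16,-1,-6.2,0,0,0,10]
    - [16,-1,-6.2,0,0,0,10]

```text
t: 9.98
tcp_pos: [0.6219, 0.033, 0.1241]
tool_rot: [-180.0, -0.1, -3.7]
force: [-1.4, -4.2, -1.2]
opening: 0.0263
finger_force: 30.0
```

```bash
python3 - <<'E'
from h import *
for c in["wrist","side","scene"]:
    save(c,c+"4.png");P(c,["clamp_ball","carriage_pointer","rail_mark_top"])
s=env.get_state();print(s["tcp_pos"],s["force"],s["opening"])
E
```

```text
wrist clamp_ball [([0.6215, 0.0347, 0.1505], 0.68)]
wrist carriage_pointer [([0.688, -0.0649, 0.0428], 0.93)]
wrist rail_mark_top [([0.7094, 0.0125, 0.048], 0.76)]
side clamp_ball [([0.583, 0.0076, -0.003], 0.74)]
side carriage_pointer [([0.6907, -0.0671, 0.0443], 0.81), ([0.602, -0.4156, 0.0051], 0.29)]
side rail_mark_top [([0.7063, 0.0192, 0.043], 0.62), ([0.3414, 0.2315, 0.0019], 0.58)]
scene clamp_ball [([0.6196, 0.0317, 0.1502], 0.5)]
scene carriage_pointer [([0.6944, -0.0647, 0.038], 0.95), ([0.3907, -0.2729, -0.0037], 0.35)]
scene rail_mark_top [([0.6205, 0.0317, 0.1505], 0.63), ([0.7089, 0.0185, 0.042], 0.47)]
[0.6213929  0.03302966 0.12428591] [ 0.29476404 -3.85483082 -0.06399688] 0.026082433365393762
```

Call:
step_arm:
  motion:
    - [0.3,4,0,0,0,0,10]
    - [0.6,9,0,0,0,0,10]
    - [1,15,0,0,0,0,10]
    - [1.4,21,0,0,0,0,10]
    - [1.8,27,0,0,0,0,10]
    - [2.2,33,0,0,0,0,10]
    - [2.5,38,0,0,0,0,10]
    - [2.6,40,0,0,0,0,10]

```text
t: 11.25
tcp_pos: [0.6237, 0.0749, 0.1243]
tool_rot: [-179.9, -0.0, -3.6]
force: [-0.7, -4.1, 2.4]
opening: 0.0262
finger_force: 30.0
```

Call:
step_arm:
  motion:
    - [0.3,4,0,0,0,0,10]
    - [0.6,9,0,0,0,0,10]
    - [1,15,0,0,0,0,10]
    - [1.4,21,0,0,0,0,10]
    - [1.8,27,0,0,0,0,10]
    - [2.2,33,0,0,0,0,10]
    - [2.4,37,0,0,0,0,10]
    - [2.4,37,0,0,0,0,10]

```text
t: 11.92
tcp_pos: [0.626, 0.1122, 0.1241]
tool_rot: [-179.9, -0.0, -3.6]
force: [-1.9, -0.2, 1.0]
opening: 0.0263
finger_force: 30.0
```

```bash
python3 - <<'E'
from h import *
w=save("wrist","w5.png");save("scene","c5.png");save("side","s5.png")
for c in["wrist","side","scene"]:P(c,["clamp_ball","carriage_pointer","rail_mark_top"])
s=env.get_state();print(s["t"],s["tcp_pos"],s["force"],s["opening"])
cv2.imwrite("pics/w5c.png",cv2.resize(w[70:230,220:460],None,fx=3,fy=3)[:,:,::-1])
E
```

```text
wrist clamp_ball [([0.6236, 0.1127, 0.1512], 0.68)]
wrist carriage_pointer [([0.694, 0.015, 0.0412], 0.73)]
wrist rail_mark_top [([0.7087, 0.0149, 0.0499], 0.75)]
side clamp_ball [([0.6211, 0.1109, 0.1453], 0.6), ([0.6941, 0.0116, 0.0449], 0.28)]
side carriage_pointer [([0.6959, 0.0111, 0.0419], 0.61)]
side rail_mark_top []
scene clamp_ball [([0.6236, 0.1097, 0.15], 0.54)]
scene carriage_pointer [([0.6987, 0.0117, 0.0396], 0.88)]
scene rail_mark_top [([0.7098, 0.0221, 0.0449], 0.57), ([0.6542, 0.0155, 0.0776], 0.24)]
12.5167 [0.6259508  0.11079263 0.12414386] [-1.04593745  3.51484033 -0.8646885 ] 0.0266604717201664
```

View pics/w5c.png

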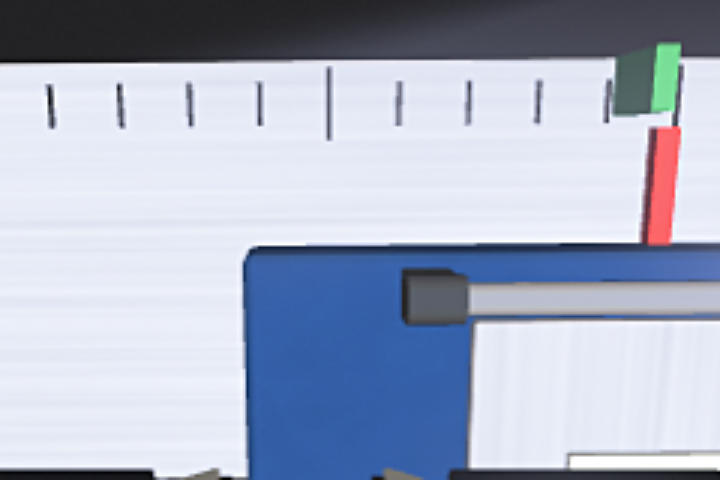

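```bash
cat >> h.py <<'E'
from scipy.spatial.transform import Rotation as Ro
def ray(c,uv,z,s=None):
    m=env.camera_model(c);f=200/np.tan(np.radians(m["fov_y"])/2)
    K=np.array([[f,0,m["cx"]],[0,f,m["cy"]],[0,0,1]])
    p=cv2.undistortPoints(np.array(uv,float).reshape(-1,1,2),K,np.array(m["D"])).reshape(-1,2)
    if c=="wrist":
        T=np.eye(4);T[:3,:3]=Ro.from_euler("xyz",s["tool_rot"],degrees=True).as_matrix();T[:3,3]=s["tcp_pos"];T=T@np.array(m["tool_from_camera"])
    else:T=np.linalg.inv(m["camera_from_world"])
    d=np.c_[p,np.ones(len(p))]@T[:3,:3].T
    o=T[:3,3];return o+d*((z-o[2])/d[:,2])[:,None]
def loc(X,yaw=-0.065):  # rig frame coordinates
    c,s=np.cos(yaw),np.sin(yaw);d=X-np.array([.587,.008,0]);return np.c_[d[:,0]*c+d[:,1]*s,-d[:,0]*s+d[:,1]*c,d[:,2]]
E
python3 - <<'E'
from h import *
s=env.get_state()
print("wrist tab top edges, pointer tip, pointer base")
U=lambda x,y:(220+x/3-.33,70+y/3-.33)
print(np.round(loc(ray("wrist",[U(652,112),U(681,112),U(656,45),U(682,45)],.045,s))*1e3,1))
print(np.round(loc(ray("wrist",[U(650,130),U(680,130),U(646,240),U(672,240),],.044,s))*1e3,1))
print("slab edge yaw chk",np.round(loc(ray("wrist",[U(5,62),U(600,57)],.015,s))*1e3,1))
a=cv2.imread("pics/c5.png")
cv2.imwrite("pics/c5c.png",cv2.resize(a[220:280,310:410],None,fx=8,fy=8,interpolation=cv2.INTER_CUBIC))
E
```

```text
wrist tab top edges, pointer tip, pointer base
[[111.7  14.9  45. ]
 [111.8   7.4  45. ]
 [128.   15.4  45. ]
 [128.    8.8  45. ]]
[[107.3  14.6  44. ]
 [107.4   6.8  44. ]
 [ 79.   13.   44. ]
 [ 79.    6.   44. ]]
slab edge yaw chk [[126.8 189.8  15. ]
 [128.2  19.9  15. ]]
```

View pics/c5c.png

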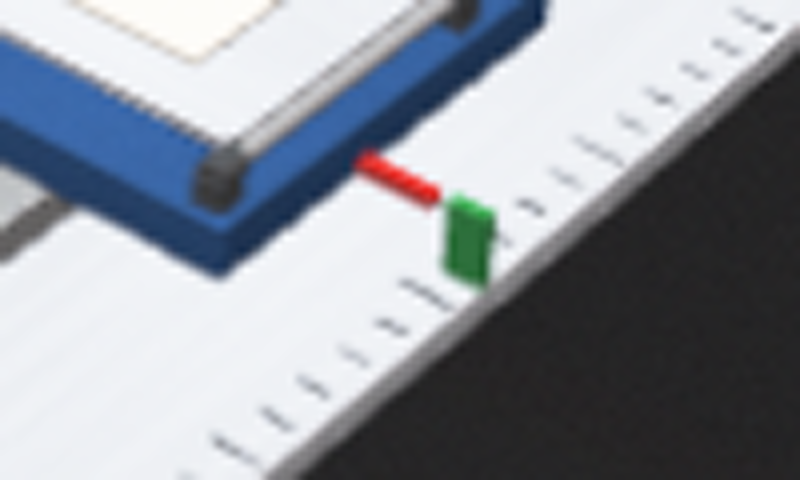

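Call:
step_arm:
  motion:
    - [-3.3,0.7,1.7,0,0,0,10]
    - [-6.8,0.9,3.1,0,0,0,10]
    - [-10.3,1.2,4.5,0,0,0,10]
    - [-13.9,1.4,5.6,0,0,0,10]
    - [-17.5,1.6,6.5,0,0,0,10]
    - [-21.2,1.9,7.3,0,0,0,10]
    - [-24.9,2.1,7.9,0,0,0,10]
    - [-27,2.3,8.1,0,0,0,10]

```text
t: 13.18
tcp_pos: [0.599, 0.1119, 0.1324]
tool_rot: [180.0, -0.0, -3.7]
force: [2.5, 2.4, -6.2]
opening: 0.0261
finger_force: 30.0
```

Call:
step_arm:
  motion:
    - [-3.8,0.3,0.4,0,0,0,10]
    - [-7.5,0.5,0.4,0,0,0,10]
    - [-11.2,0.7,0.3,0,0,0,10]
    - [-15,1,0,0,0,0,10]
    - [-18.7,1.2,-0.4,0,0,0,10]
    - [-22.4,1.5,-1.1,0,0,0,10]
    - [-26.1,1.7,-1.9,0,0,0,10]
    - [-26.1,1.7,-1.9,0,0,0,10]

```text
t: 13.85
tcp_pos: [0.5731, 0.1135, 0.1312]
tool_rot: [179.9, -0.1, -3.8]
force: [2.5, -1.4, 6.0]
opening: 0.0262
finger_force: 30.0
```

Call:
step_arm:
  motion:
    - [-3.6,0.2,-1.1,0,0,0,10]
    - [-7.1,0.5,-2.2,0,0,0,10]
    - [-10.6,0.7,-3.6,0,0,0,10]
    - [-14,0.9,-5.2,0,0,0,10]
    - [-17.4,1.1,-6.9,0,0,0,10]
    - [-20,1.3,-8.4,0,0,0,10]
    - [-20,1.3,-8.4,0,0,0,10]
    - [-20,1.3,-8.4,0,0,0,10]

```text
t: 14.52
tcp_pos: [0.5567, 0.1156, 0.1252]
tool_rot: [-180.0, -0.4, -3.8]
force: [4.7, -1.5, 15.2]
opening: 0.0265
finger_force: 30.0
```

```bash
python3 - <<'E'
from h import *
w=save("wrist","w6.png");save("scene","c6.png");save("side","s6.png")
for c in["wrist","side","scene"]:P(c,["clamp_ball","clamp_pivot","carriage_pointer","rail_mark_top"])
s=env.get_state();print(s["t"],s["tcp_pos"],s["force"],s["opening"])
E
```

```text
wrist clamp_ball [([0.5633, 0.1136, 0.1527], 0.68)]
wrist clamp_pivot [([0.59, 0.1173, 0.0837], 0.62)]
wrist carriage_pointer [([0.6949, 0.0158, 0.0412], 0.59)]
wrist rail_mark_top []
side clamp_ball [([0.5613, 0.1139, 0.1468], 0.48)]
side clamp_pivot [([0.5909, 0.1154, 0.0802], 0.92), ([0.4381, 0.395, -0.0028], 0.65)]
side carriage_pointer []
side rail_mark_top [([0.453, -0.3895, -0.0016], 0.63)]
scene clamp_ball [([0.5646, 0.1116, 0.1498], 0.71)]
scene clamp_pivot [([0.5957, 0.1126, 0.0822], 0.86)]
scene carriage_pointer [([0.6999, 0.0121, 0.0394], 0.66)]
scene rail_mark_top []
15.2667 [0.55656675 0.11564832 0.1251141 ] [ 3.50373158 -1.16522637 16.09304994] 0.0262479645360215
```

Call:
step_arm:
  motion:
    - [-3,0.2,0,0,0,0,10]
    - [-6,0.4,-1,0,0,0,10]
    - [-9,0.6,-2,0,0,0,10]
    - [-11,0.7,-3,0,0,0,10]
    - [-13,0.8,-4,0,0,0,10]
    - [-13,0.8,-4,0,0,0,10]
    - [-13,0.8,-4,0,0,0,10]
    - [-13,0.8,-4,0,0,0,10]

```text
t: 15.93
tcp_pos: [0.5469, 0.1155, 0.121]
tool_rot: [-179.9, -0.7, -3.8]
force: [13.6, -2.3, 6.1]
opening: 0.0257
finger_force: 30.0
```

```bash
python3 - <<'E'
from h import *
w=save("wrist","w7.png");b=save("scene","c7.png");a=save("side","s7.png")
for c in["wrist","side","scene"]:P(c,["clamp_ball","clamp_pivot"])
s=env.get_state();print(s["t"],s["tcp_pos"],s["force"],s["opening"])
E
```

```text
wrist clamp_ball [([0.5574, 0.1142, 0.1504], 0.9)]
wrist clamp_pivot [([0.5926, 0.1172, 0.0846], 0.61)]
side clamp_ball [([0.4351, 0.3947, -0.0012], 0.64), ([0.5541, 0.1158, 0.1445], 0.44)]
side clamp_pivot []
scene clamp_ball [([0.5584, 0.1145, 0.1478], 0.74)]
scene clamp_pivot [([0.595, 0.1152, 0.0798], 0.94), ([0.7004, 0.0087, 0.038], 0.18)]
16.3833 [0.54692243 0.11553404 0.12103496] [13.70317781 -1.47503882  6.03379322] 0.025458900590194674
```

Call:
step_arm:
  motion:
    - [0,0,0,0,0,0,60]
    - [0,0,0,0,0,0,70]
    - [0,0,0,0,0,0,70]
    - [0,0,2,0,0,0,70]
    - [0,0,15,0,0,0,70]
    - [-10,-10,50,0,0,0,60]
    - [-20,-25,90,0,0,-0.12,50]
    - [-30,-45,130,0,0,-0.24,40]

```text
t: 17.05
tcp_pos: [0.5098, 0.0755, 0.2438]
tool_rot: [-179.9, 0.2, -17.6]
force: [1.1, -0.7, 0.5]
opening: 0.0504
finger_force: 0.0
```

Call:
step_arm:
  motion:
    - [-20,-15,0,0,0,-0.12,36]
    - [-40,-30,0,0,0,-0.24,34]
    - [-53,-44,0,0,0,-0.36,34]
    - [-53,-44,0,0,0,-0.48,34]
    - [-53,-44,0,0,0,-0.6,34]
    - [-53,-44,0,0,0,-0.72,34]
    - [-53,-44,0,0,0,-0.84,34]
    - [-53,-44,0,0,0,-0.96,34]

```text
t: 17.72
tcp_pos: [0.4549, 0.0271, 0.234]
tool_rot: [178.4, 0.6, -50.4]
force: [-0.2, 0.7, 0.5]
opening: 0.0342
finger_force: 0.0
```

Call:
step_arm:
  motion:
    - [0,0,0,0,0,-0.12,34]
    - [0,0,0,0,0,-0.24,34]
    - [0,0,0,0,0,-0.36,34]
    - [0,0,-15,0,0,-0.371,34]
    - [0,0,-30,0,0,-0.371,34]
    - [0,0,-45,0,0,-0.371,34]
    - [0,0,-60,0,0,-0.371,34]
    - [0,0,-60,0,0,-0.371,34]

```text
t: 18.38
tcp_pos: [0.4531, 0.0288, 0.1715]
tool_rot: [178.2, 0.5, -71.5]
force: [-1.3, 0.4, -0.6]
opening: 0.034
finger_force: 0.0
```

```bash
python3 - <<'E'
from h import *
w=save("wrist","w8.png");b=save("scene","c8.png");a=save("side","s8.png")
for c in["wrist","side","scene"]:P(c,["plate_bar","tilt_hinge","angle_tab","clamp_ball","clamp_pivot"])
s=env.get_state();print(s["t"],s["joints"],s["tcp_pos"],s["tool_rot"],s["force"],s["opening"])
E
```

```text
wrist plate_bar [([0.4621, 0.0248, 0.0705], 0.93)]
wrist tilt_hinge [([0.6532, 0.0151, 0.0716], 0.56)]
wrist angle_tab [([0.5554, -0.0678, 0.1655], 0.79)]
wrist clamp_ball [([0.558, 0.1138, 0.149], 0.63)]
wrist clamp_pivot [([0.59, 0.1161, 0.0823], 0.73), ([0.658, 0.0168, 0.0719], 0.24)]
side plate_bar [([0.4621, 0.0245, 0.0712], 0.8)]
side tilt_hinge []
side angle_tab [([0.6972, 0.0114, 0.0435], 0.25)]
side clamp_ball [([0.5552, 0.114, 0.1451], 0.41)]
side clamp_pivot [([0.5884, 0.1146, 0.0815], 0.77)]
scene plate_bar [([0.4623, 0.026, 0.0776], 0.85)]
scene tilt_hinge [([0.6544, 0.013, 0.074], 0.92)]
scene angle_tab [([0.4536, -0.3968, -0.0042], 0.62), ([0.5609, -0.0701, 0.164], 0.53)]
scene clamp_ball [([0.5576, 0.1132, 0.1494], 0.45)]
scene clamp_pivot [([0.5955, 0.112, 0.079], 0.7)]
19.2833 [ -57.38449448   20.478792     60.70009015  119.44992482  -22.05799868
   54.0419248  -145.99496414] [0.45550181 0.0269375  0.17325261] [178.40800691   0.51870783 -71.61348423] [ 0.29847532 -0.0537908   0.12647986] 0.03403234044900503
```

View pics/w8.png

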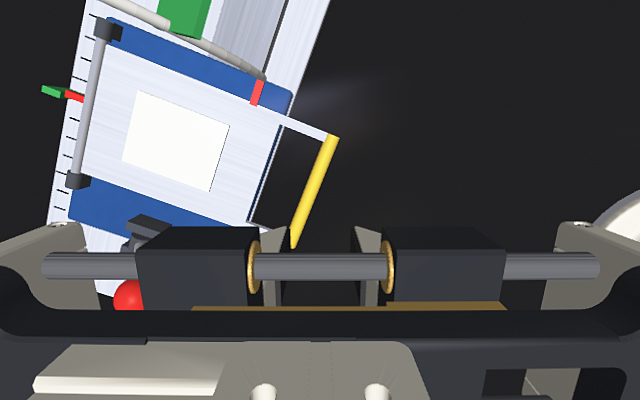

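Call:
step_arm:
  motion:
    - [0,0,20,0,0,0.12,34]
    - [0,0,40,0,0,0.24,34]
    - [0,0,60,0,0,0.36,34]
    - [0,0,60,0,0,0.48,34]
    - [0,0,60,0,0,0.6,34]
    - [0,0,60,0,0,0.72,34]
    - [0,0,60,0,0,0.84,34]
    - [0,0,60,0,0,0.96,34]

```text
t: 19.95
tcp_pos: [0.4555, 0.027, 0.2333]
tool_rot: [178.4, 0.5, -16.3]
force: [0.1, 1.4, 0.5]
opening: 0.034
finger_force: 0.0
```

Call:
step_arm:
  motion:
    - [0,0,0,0,0,0.12,34]
    - [0,0,0,0,0,0.24,34]
    - [0,0,0,0,0,0.36,34]
    - [0,0,0,0,0,0.48,34]
    - [0,0,0,0,0,0.6,34]
    - [0,0,0,0,0,0.72,34]
    - [0,0,0,0,0,0.84,34]
    - [0,0,0,0,0,0.96,34]

```text
t: 20.62
tcp_pos: [0.4554, 0.0269, 0.2332]
tool_rot: [178.4, 0.5, 38.7]
force: [0.6, 0.2, -0.8]
opening: 0.0341
finger_force: 0.0
```

Call:
step_arm:
  motion:
    - [0,0,0,0,0,0.12,34]
    - [0,0,0,0,0,0.24,34]
    - [0,0,0,0,0,0.36,34]
    - [0,0,0,0,0,0.48,34]
    - [0,0,0,0,0,0.6,34]
    - [0,0,0,0,0,0.72,34]
    - [0,0,0,0,0,0.83,34]
    - [0,0,0,0,0,0.83,34]

```text
t: 21.28
tcp_pos: [0.4553, 0.0268, 0.2332]
tool_rot: [178.4, 0.5, 86.2]
force: [-0.6, 0.4, -0.5]
opening: 0.0339
finger_force: 0.0
```

```bash
python3 - <<'E'
from h import *
s=env.get_state();print(s["t"],s["joints"],s["tcp_pos"],s["tool_rot"],s["opening"])
R=Ro.from_euler("xyz",s["tool_rot"],degrees=True);G=Ro.from_euler("xyz",[180,0,86.1],degrees=True)
print((G*R.inv()).as_rotvec())
E
```

```text
21.2833 [-45.80338186   6.12411283  41.30357142 118.05020724  -3.96565328
  55.92868458  -6.36922282] [0.45532352 0.02676724 0.23318406] [178.43065099   0.52630033  86.15611726] 0.03387466176141158
[ 0.0110137   0.02670736 -0.00110516]
```

Call:
step_arm:
  motion:
    - [3,0,-25,0.011,0.027,0,34]
    - [6.7,-1,-55,0.011,0.027,0,34]
    - [6.7,-1,-85,0.011,0.027,0,34]
    - [6.7,-1,-115,0.011,0.027,0,34]
    - [6.7,-1,-135,0.011,0.027,0,34]
    - [6.7,-1,-135,0.011,0.027,0,34]
    - [6.7,-1,-135,0.011,0.027,0,34]
    - [6.7,-1,-135,0.011,0.027,0,34]

```text
t: 21.95
tcp_pos: [0.4632, 0.0258, 0.0993]
tool_rot: [179.9, 0.0, 85.9]
force: [-0.1, -0.6, 0.2]
opening: 0.0338
finger_force: 0.0
```

```bash
python3 - <<'E'
from h import *
w=save("wrist","w9.png");save("scene","c9.png")
for c in["wrist","scene"]:P(c,["plate_bar"])
s=env.get_state();print(s["t"],s["tcp_pos"],s["tool_rot"])
E
```

```text
wrist plate_bar [([0.4619, 0.0259, 0.0701], 0.94)]
scene plate_bar []
22.15 [0.46335121 0.02625784 0.09961137] [ 1.79855814e+02 -6.65897853e-02  8.59392237e+01]
```

View pics/w9.png

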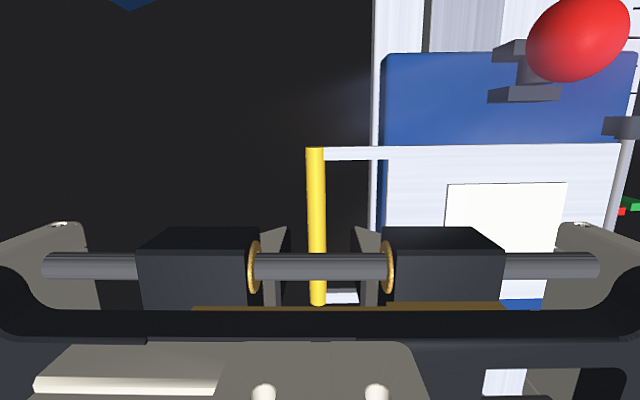

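Call:
step_arm:
  motion:
    - [0,0,-15,0,0,0,34]
    - [-1,0,-30,0,0,0,34]
    - [-1,0,-45,0,0,0,34]
    - [-1,0,-46,0,0,0,34]
    - [-1,0,-46,0,0,0,5]
    - [-1,0,-46,0,0,0,5]
    - [-1,0,-46,0,0,0,5]
    - [-1,0,-46,0,0,0,5]

```text
t: 22.82
tcp_pos: [0.4611, 0.0261, 0.053]
tool_rot: [-180.0, -0.0, 86.0]
force: [-8.4, -0.5, 6.1]
opening: 0.0119
finger_force: 4.1
```

Call:
step_arm:
  motion:
    - [0,0,0,0,0,0,5]
    - [0,0,0,0,0,0,5]
    - [0,0,0,0,0,0,5]
    - [0,0,0,0,0,0,5]
    - [0,0,0,0,0,0,5]
    - [0,0,0,0,0,0,5]
    - [0,0,0,0,0,0,5]
    - [0,0,0,0,0,0,5]

```text
t: 23.48
tcp_pos: [0.4609, 0.0261, 0.053]
tool_rot: [-180.0, -0.0, 86.0]
force: [-3.2, 0.0, 8.1]
opening: 0.0113
finger_force: 30.0
```

Call:
step_arm:
  motion:
    - [0.1,0,7.2,0,0,0,5]
    - [0.5,0,14.4,0,0,0,5]
    - [1.2,-0.1,21.6,0,0,0,5]
    - [2.2,-0.1,28.9,0,0,0,5]
    - [3.4,-0.2,36.1,0,0,0,5]
    - [4.8,-0.3,43.1,0,0,0,5]
    - [6.6,-0.4,50.1,0,0,0,5]
    - [6.6,-0.4,50.1,0,0,0,5]

```text
t: 24.15
tcp_pos: [0.4671, 0.0257, 0.1034]
tool_rot: [-179.9, -0.0, 86.0]
force: [-4.9, 0.0, -1.8]
opening: 0.0111
finger_force: 30.0
```

Call:
step_arm:
  motion:
    - [1.9,-0.1,7,0,0,0,5]
    - [4.2,-0.3,13.8,0,0,0,5]
    - [6.7,-0.4,20.6,0,0,0,5]
    - [9.5,-0.6,27.4,0,0,0,5]
    - [12.5,-0.8,34,0,0,0,5]
    - [15.8,-1,40.5,0,0,0,5]
    - [19.2,-1.2,46.8,0,0,0,5]
    - [19.2,-1.2,46.8,0,0,0,5]

```text
t: 24.82
tcp_pos: [0.4852, 0.0246, 0.1502]
tool_rot: [-179.7, -0.1, 85.9]
force: [-9.5, 2.4, 2.3]
opening: 0.0108
finger_force: 30.0
```

Call:
step_arm:
  motion:
    - [3.7,-0.2,6.2,0,0,0,5]
    - [7.6,-0.5,12.2,0,0,0,5]
    - [11.8,-0.8,18.1,0,0,0,5]
    - [16.2,-1.1,24,0,0,0,5]
    - [20.7,-1.3,29.6,0,0,0,5]
    - [25.5,-1.7,35,0,0,0,5]
    - [30.5,-2,40.2,0,0,0,5]
    - [30.5,-2,40.2,0,0,0,5]

```text
t: 25.48
tcp_pos: [0.5139, 0.023, 0.1907]
tool_rot: [-179.5, -0.1, 86.0]
force: [-17.4, 2.9, 14.8]
opening: 0.0116
finger_force: 30.0
```

```bash
python3 - <<'E'
from h import *
a=save("side","s10.png");b=save("scene","c10.png");w=save("wrist","w10.png")
for c in["side","scene","wrist"]:P(c,["angle_tab","tilt_hinge","plate_bar","clamp_ball","clamp_pivot","carriage_pointer"])
s=env.get_state();print(s["t"],s["tcp_pos"],s["force"],s["opening"])
m=np.zeros((400,800,3),np.uint8)
m[:,:400]=cv2.resize(a[140:260,270:390],(400,400));m[:,400:]=cv2.resize(b[150:270,260:380],(400,400))
cv2.imwrite("pics/m10.png",m[:,:,::-1])
E
```

```text
side angle_tab []
side tilt_hinge [([0.658, 0.0175, 0.071], 0.68)]
side plate_bar [([0.5166, 0.0223, 0.2013], 0.6)]
side clamp_ball [([0.5563, 0.1144, 0.1425], 0.56)]
side clamp_pivot [([0.5919, 0.1161, 0.0834], 0.61), ([0.5173, 0.0198, 0.1999], 0.43)]
side carriage_pointer [([0.6937, 0.0063, 0.0396], 0.73)]
scene angle_tab [([0.5868, 0.0084, -0.0006], 0.62), ([0.5579, -0.0693, 0.1648], 0.49)]
scene tilt_hinge [([0.6557, 0.0119, 0.0746], 0.76)]
scene plate_bar [([0.5125, 0.0211, 0.2108], 0.72), ([0.589, 0.009, 0.0001], 0.6)]
scene clamp_ball [([0.5573, 0.1124, 0.1493], 0.55)]
scene clamp_pivot [([0.5953, 0.1112, 0.0817], 0.93), ([0.454, -0.398, 0.0], 0.66)]
scene carriage_pointer [([0.6981, 0.0122, 0.0397], 0.71), ([0.4536, -0.3985, -0.002], 0.18)]
wrist angle_tab []
wrist tilt_hinge [([0.6557, 0.0169, 0.0762], 0.87)]
wrist plate_bar [([0.5132, 0.0228, 0.2036], 0.88)]
wrist clamp_ball [([0.5585, 0.1146, 0.1487], 0.82)]
wrist clamp_pivot [([0.5885, 0.1192, 0.0819], 0.65)]
wrist carriage_pointer [([0.6941, 0.0133, 0.0425], 0.93)]
26.5333 [0.51308572 0.02305517 0.18988455] [-16.94165611   3.63519437  13.17783717] 0.010967748056037474
```

View pics/m10.png

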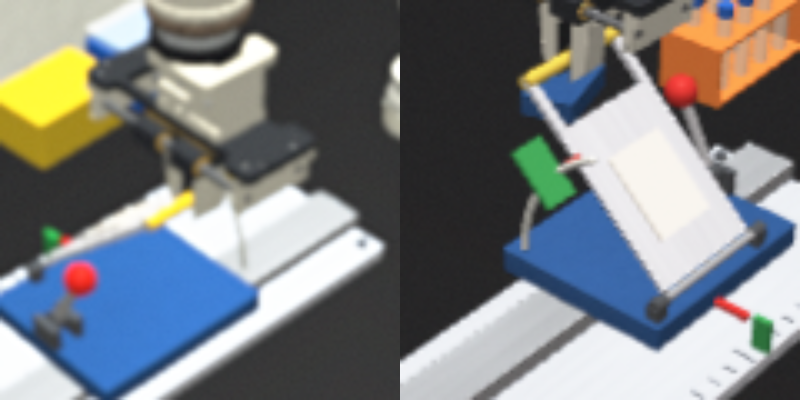

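```bash
cat > fit.py <<'E'
from h import *
from scipy.optimize import minimize
def proj(c,X):
    m=env.camera_model(c);f=200/np.tan(np.radians(m["fov_y"])/2);T=np.array(m["camera_from_world"])
    K=np.array([[f,0,m["cx"]],[0,f,m["cy"]],[0,0,1]])
    return cv2.projectPoints(X,cv2.Rodrigues(T[:3,:3])[0],T[:3,3],K,np.array(m["D"]))[0].reshape(-1,2)
yaw=-0.068;ex=np.array([np.cos(yaw),np.sin(yaw),0]);ey=np.array([-ex[1],ex[0],0]);ez=np.array([0,0,1.])
H=np.array([.6555,.0145,.072])
def quad(a,r0,r1,y0,y1,h):
    u=-np.cos(a)*ex+np.sin(a)*ez;n=np.sin(a)*ex+np.cos(a)*ez
    return np.array([H+u*r+ey*y+n*h for r,y in[(r0,y0),(r1,y0),(r1,y1),(r0,y1)]])
def miss(q,mask,S=4):
    z=np.zeros((400*S,640*S),np.uint8);cv2.fillPoly(z,[np.round((q+.5)*S*16-8).astype(np.int32)],1,shift=4)
    z=cv2.resize(z.astype(np.float32),(640,400),interpolation=cv2.INTER_AREA)
    return np.abs(z-mask).sum()/mask.sum()
def fit(mask,f,p0,st):
    g=lambda p:miss(proj("scene",f(p)),mask)
    r=minimize(g,p0,method="Nelder-Mead",options=dict(initial_simplex=np.vstack([p0]+[np.array(p0)+np.eye(len(p0))[i]*st[i] for i in range(len(p0))]),maxiter=150))
    return np.round(r.x,4),round(r.fun,3)
E
python3 - <<'E'
from fit import *
im=env.camera("scene").astype(int)
r,g,b=im[...,0],im[...,1],im[...,2]
tab=((g>r+25)&(g>b+25)).astype(np.float32);n,l,s,_=cv2.connectedComponentsWithStats(tab.astype(np.uint8))
box=[(i,s[i]) for i in range(1,n) if 400<0 or (s[i][0]>280-0 and s[i][0]<330 and 180<s[i][1]<225)]
i=max(box,key=lambda t:t[1][4]);print(i);tab=(l==i[0]).astype(np.float32)
# nuisance shifts d along slope-normal-free direction: r centre, y centre
for h in(0,.002):
  print("tab a,rc,yc",fit(tab,lambda p:quad(p[0],p[1]-.025,p[1]+.025,p[2]-.015,p[2]+.015,h),[.78,.13,-.09],[.08,.005,.005]))
pl=env.cut_out("scene","plate")
print([(d["confidence"],int(d["region"].sum())) for d in pl])
m=pl[0]["region"].astype(np.float32)
# keep plate body only (drop arms/bar): open
mo=cv2.morphologyEx(m,cv2.MORPH_OPEN,np.ones((7,7)))
for q in(m,mo):
  print("plate a,dr,yc",q.sum(),fit(q,lambda p:quad(p[0],.005+p[1],.150+p[1],p[2]-.054,p[2]+.054,.003),[.77,.0,.0],[.08,.005,.005]))
E
```

```text
(1, array([293, 191,  20,  22, 227], dtype=int32))
tab a,rc,yc (array([ 0.7784,  0.1297, -0.0888]), np.float64(0.134))
tab a,rc,yc (array([ 0.7495,  0.13  , -0.0886]), np.float64(0.138))
[(0.69, 1927)]
plate a,dr,yc 1927.0 (array([ 0.7321,  0.002 , -0.0036]), np.float64(0.132))
plate a,dr,yc 1691.0 (array([ 0.74  ,  0.0015, -0.0039]), np.float64(0.066))
```

Call:
step_arm:
  motion:
    - [0,0,0.6,0,0,0,5]
    - [0,0,1.2,0,0,0,5]
    - [0,0,1.8,0,0,0,5]
    - [0,0,2.5,0,0,0,5]
    - [0,0,3,0,0,0,5]
    - [0,0,3,0,0,0,5]
    - [0,0,3,0,0,0,5]
    - [0,0,3,0,0,0,5]

```text
t: 27.3
tcp_pos: [0.5161, 0.0228, 0.1932]
tool_rot: [-179.8, -0.1, 86.0]
force: [-7.8, 2.8, 5.3]
opening: 0.0109
finger_force: 30.0
```

```bash
python3 - <<'E'
from fit import *
env.camera("scene")
m=env.cut_out("scene","plate")[0]["region"].astype(np.float32)
mo=cv2.morphologyEx(m,cv2.MORPH_OPEN,np.ones((7,7)))
print(fit(mo,lambda p:quad(p[0],.005+p[1],.150+p[1],p[2]-.054,p[2]+.054,.003),[.77,.0,.0],[.08,.005,.005]))
s=env.get_state();print(s["t"],s["tcp_pos"],s["force"],s["opening"],s["finger_force"])
E
```

```text
(array([ 0.7585,  0.0012, -0.0037]), np.float64(0.072))
27.4 [0.51604522 0.02287963 0.19317063] [-7.89053319  2.24592924  4.3693924 ] 0.010557247729940778 29.971418380737305
```

```bash
python3 -c "
from bench import env
print(env.hand_in())"
```

```text
the job is handed in; nothing more can be done
None
```

I handed the job in at about 27 s without seeing a verdict. By my camera measurements, the carriage is clamped within about 1 mm of the green rail tab, and the gripper holds the plate at about 0.76 rad against roughly 0.75–0.78 for the angle tab.

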